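Return the reagents and the timer to their marked places

TASK

Put the bench in order for the next run: stand the red-capped reagent bottle in the red holder, the blue-capped one in the blue holder and the small bottle with the purple label in the purple holder, each upright on the holder's floor, and lay the timer flat, face up, between the yellow corner brackets of its square pad. Set each down without dropping or tipping it, and leave the beaker of swabs and the petri dish where they are.

Things in the scene. Friction and masses are not known exactly. Their poses are not given: they have to be found in the camera images.
- reagent_red: White screw-cap bottle with a red cap and red label band, upright and loose: body 54 mm in diameter up to z = 79 mm, cap 30 mm in diameter from z = 79 to 105 mm, 0.09 to 0.16 kg. Origin at the centre of its underside, z up along its axis; yaw is of no account. Can be gripped by the cap from above.
- reagent_blue: Whitish, somewhat see-through screw-cap bottle with a blue cap and blue label band, upright and loose: body 54 mm in diameter up to z = 79 mm, cap 30 mm in diameter from z = 79 to 105 mm, 0.09 to 0.16 kg. Origin at the centre of its underside, z up along its axis; yaw is of no account. Can be gripped by the cap from above.
- dropper_white: Small white screw-cap bottle with a pale pink cap and a purple label band, upright and loose: body 34 mm in diameter up to z = 52 mm, cap 20 mm in diameter from z = 53 to 70 mm, about 0.03 kg. Origin at the centre of its underside, z up along its axis. Can be gripped by the cap from above.
- lab_timer: White bench timer lying flat and loose, display and buttons up: case 62 mm along its x, 66 mm along its y, sides 17 mm high (19 mm with the buttons), about 0.07 kg. Origin at the centre of its underside, z up. Can be gripped across either pair of sides.
- red_holder: Low round open red plastic holder with a grey inlay, fixed to the worktop: outside 80 mm in diameter, inside 72 mm, wall 4 mm thick, rim 12 mm high, inner floor 4 mm above the worktop. Holder of the red-capped bottle. Origin at the centre of its underside (z = 0), z up.
- blue_holder: Low round open blue plastic holder with a grey inlay, fixed to the worktop: outside 80 mm in diameter, inside 72 mm, wall 4 mm thick, rim 12 mm high, inner floor 4 mm above the worktop. Holder of the blue-capped bottle. Origin at the centre of its underside (z = 0), z up.
- purple_holder: Low round open purple plastic holder with a grey inlay, fixed to the worktop: outside 60 mm in diameter, inside 52 mm, wall 4 mm thick, rim 12 mm high, inner floor 4 mm above the worktop. Holder of the small bottle with the purple label. Origin at the centre of its underside (z = 0), z up.
- timer_pad: Square grey pad 86 x 86 mm, 3 mm thick, fixed to the worktop, with a yellow corner bracket at each corner (4 mm thick legs 20 mm long, tops 9 mm above the worktop); the space between the brackets is 78 x 78 mm, with 46 mm gaps between the legs along every side for the fingers. Place of the timer, in any quarter turn. Origin at the centre of its underside, x and y along its sides, z up.
- waste_beaker: Clear plastic beaker holding cotton swabs, loose, 76 mm in diameter and 88 mm high (the swabs may stand a few mm above the rim). Origin at the centre of its underside. Not to be moved.
- petri_dish: Petri dish, loose, 63 mm in diameter, 16 mm high. Origin at the centre of its underside. Not to be moved.
There are look-alikes about, which are no part of the job. Leave any green or turquoise look-alike of the reagent_blue alone.

How it is judged (in metres and radians):
At the end, for the whole second after the job is handed in: Each bottle stands in the holder of its colour and the timer lies on its pad: centre within 12 mm of the target's centre, underside less than 8 mm above the target's underside, upright within 0.08 rad, at rest; the timer's sides within 0.25 rad of the pad's (any quarter turn) (horizontal distance between reagent_red and red_holder below 0.012 m and z of reagent_red in the frame of red_holder between -0.002 and 0.008 m and angle between each of reagent_red, reagent_blue, dropper_white, lab_timer's own z axis and vertical below 0.08 rad and linear speed of each of reagent_red, reagent_blue, dropper_white, lab_timer below 0.02 m/s and horizontal distance between reagent_blue and blue_holder below 0.012 m and z of reagent_blue in the frame of blue_holder between -0.002 and 0.008 m and horizontal distance between dropper_white and purple_holder below 0.012 m and z of dropper_white in the frame of purple_holder between -0.002 and 0.008 m and horizontal distance between lab_timer and timer_pad below 0.012 m and z of lab_timer in the frame of timer_pad between -0.002 and 0.008 m and (angle between the x axis of lab_timer and the x axis of timer_pad, either way round below 0.25 rad or angle between the x axis of lab_timer and the y axis of timer_pad, either way round below 0.25 rad)); the robot touches nothing.
It fails at once if a bottle or the timer is dropped (falls out of the fingers faster than 0.7 m/s, about 25 mm) ((linear speed of reagent_red above 0.7 m/s and contact force between the fingers and reagent_red below 0.05 N) or (linear speed of reagent_blue above 0.7 m/s and contact force between the fingers and reagent_blue below 0.05 N) or (linear speed of dropper_white above 0.7 m/s and contact force between the fingers and dropper_white below 0.05 N) or (linear speed of lab_timer above 0.7 m/s and contact force between the fingers and lab_timer below 0.05 N)).
It fails at once if a bottle or the timer is tipped by more than 0.6 rad (angle between any of reagent_red, reagent_blue, dropper_white, lab_timer's own z axis and vertical above 0.6 rad).
It fails at once if the beaker of swabs or the petri dish is shifted by more than 20 mm (distance of any of waste_beaker, petri_dish from where it was at the start of the episode above 0.02 m).
It also fails if it takes over 115 s, if anything falls off the work surface, if the arm or the gripper's body presses on something with over 40 N, if the wrist force passes 120 N, or if a joint passes its speed limit or range.

ROBOT

A 6-joint arm with a two-finger parallel gripper is mounted at the origin on the work surface; the furniture and walls round the work are solid. World frame = base frame: x ahead of the robot, y to its left, z up, the work surface at z = 0. Lengths are in m, angles in degrees, forces in N, time in s.
With the tool pointing down it reaches from about 0.4 to 0.825 m from the base axis. Payload 7 kg.
Tool frame: the origin (TCP) lies between the finger pads; the fingertips stand 25 mm ahead of it and the grasp point (between the pads) lies 6 mm ahead of it; z points along the fingers, y is the line along which they close (so a half turn about z gives the same grasp; the last joint's range is limited). The gripper opens to 88 mm and grips with 3 to 60 N. Pads are 19 mm wide; open, the fingers measure 130 mm over their backs; the gripper's body (78 mm by 193 mm) begins 47 mm behind the grasp point.
Start: joints at [86.35, 20.546, 0.682, 0, -70.136, -16.507], TCP at [0.233, 0.634, 0.252] pointing down, gripper open.
Joint ranges: [-176.03, 176.03], [-82.01, 121.73], [-58.28, 71.71], [-173.87, 95.51], [-174.79, -0.11], [-173.66, 173.66]. Speed limits (degrees/s): [136.94, 136.94, 172.46, 180, 180, 180].

INTERFACE

Orientations are given as [roll, pitch, yaw] about the fixed x, y, z axes, in that order (R = Rz(yaw) Ry(pitch) Rx(roll)).
In Python, from plant import status, optics, job gives the robot as it stands. The module is installed in compiled form; this text tells all that it offers.
- The arm moves only by the shell command python3 -m pendant 'ROWS'. ROWS is a JSON list of rows, 1 to 8 of them, each of 5 numbers: dx, dy, dz in m, then a turn about the tool's z in degrees, then the finger opening in m; each row is the pose to reach, as a shift and turn from the pose commanded when the command began, along the tool's axes at that moment; what a row does not reach only later rows make up. A row lasts 1/8 s, in which the tool goes at most 0.0625 m and 10.7 degrees, less where a joint would pass 70% of its speed; a pose out of reach is approached as far as the arm can. The fingers move at their own pace and stop on an object; the grip force is fixed at half the most. Time passes only in rows, so rows that do not move let the fingers close. It prints the time, the measured TCP pose, the force, the opening and the grip force at its end.
- status.get_obs(): the state, without advancing time (a new reading comes with each control period).
- optics.snapshot(name): name is "scene" or "top" or "wrist"; returns a dict with "frame" (384x512x3 uint8, red, green, blue), "z_map" (384x512 float32, m along the optical axis (not along the pixel's ray), 0 where there is no reading), "fovy" (degrees; the focal length in pixels is half the picture's height over the tangent of half this angle, whatever the lens; pixels are square), "cx", "cy" (the principal point, pixels), "k1" (the pictures are not rectified: a ray, as slopes to the right and down, at radius r is drawn at 1 + k1 r^2 times it, then the intrinsics apply), "R" (3x3) and "t" (3): a world point X has camera coordinates R X + t; the wrist camera has in their place "T_tool_cam" (4x4, takes a point from camera to tool coordinates, whose origin is the TCP and whose axes are the flange's). Camera axes: x right, y down, z forward; pixel columns grow to the right and rows downward; lengths in m; the calibration is good to about 2 mm. A picture is of the moment at which its call begins: read the wrist's pose just before it.
- job.close_job(): hands the job in; it is judged then, once.
The state is a dict: "clock": time; "joint_pos": joint angles; "qvel": joint speeds; "tau": joint torques, N m; "tool_pos": TCP position; "orientation": TCP orientation; "force": force on the tool from outside, world axes, zero at the start; "moment": the same for the moment, N m; "opening": finger opening in m; "gripper_force": force on a finger pad.
Only numpy, scipy, OpenCV 4.12 (cv2) and the standard library are available. Lean on these libraries where they do the work, as an engineer would, in place of code of your own. Each camera call takes 0.05 s, during which the arm holds its last target. There are 200 camera calls.

## Working session

There is one attempt and no reset: what is moved stays moved. The work goes in short steps, Python scripts to look and compute and a shell command to move; the robot and the scene stay as the last step left them, time stands still between calls to the robot, and variables do not carry over. Pictures are saved under pics/ and viewed, at most 14 in all, crops included, and the job is handed in when it is done.

```bash
mkdir -p pics; cat > h.py <<'E'
import numpy as np, cv2
from scipy.spatial.transform import Rotation as Ro
from plant import status, optics, job
def snap(n):
    o=status.get_obs(); s=optics.snapshot(n); s['obs']=o
    f=192/np.tan(np.radians(s['fovy'])/2); s['f']=f
    if n=='wrist':
        T=np.eye(4); T[:3,:3]=Ro.from_euler('xyz',o['orientation'],degrees=True).as_matrix(); T[:3,3]=o['tool_pos']
        W=T@np.array(s['T_tool_cam']); 
    else:
        W=np.eye(4); R=np.array(s['R']); W[:3,:3]=R.T; W[:3,3]=-R.T@np.array(s['t'])
    s['W']=W; return s
def und(s,uv):
    K=np.array([[s['f'],0,s['cx']],[0,s['f'],s['cy']],[0,0,1]])
    return cv2.undistortPoints(np.array(uv,float).reshape(-1,1,2),K,np.array([s['k1'],0,0,0.])).reshape(-1,2)
def plane(s,uv,z):
    d=np.c_[und(s,uv),np.ones(len(np.reshape(uv,(-1,2))))]@s['W'][:3,:3].T; c=s['W'][:3,3]
    return c+d*((z-c[2])/d[:,2])[:,None]
def cloud(s):
    v,u=np.mgrid[:384,:512]; p=und(s,np.stack([u,v],-1).reshape(-1,2)); z=s['z_map'].reshape(-1,1)
    P=np.c_[p*z,z]@s['W'][:3,:3].T+s['W'][:3,3]; P[z[:,0]==0]=np.nan; return P.reshape(384,512,3)
def save(s,name,k=1,box=None):
    im=s['frame'][:,:,::-1]
    if box: a,b,c,d=box; im=im[b:d,a:c]
    cv2.imwrite('pics/'+name,cv2.resize(im,None,fx=k,fy=k,interpolation=cv2.INTER_CUBIC))
E
python3 - <<'E'
from h import *
for n in('top','scene','wrist'):
    s=snap(n); save(s,n+'.png',1.5); print(n,s['fovy'],s['k1'],s['W'].round(3).tolist())
print(s['obs'])
E
```

```text
top 56.988895762539116 -0.07108153988478112 [[-0.027, -0.977, 0.21, 0.232], [-1.0, 0.026, -0.008, 0.034], [0.003, -0.21, -0.978, 1.01], [0.0, 0.0, 0.0, 1.0]]
scene 46.18166559487063 -0.02614691341672141 [[0.731, -0.403, 0.55, -0.372], [-0.682, -0.456, 0.572, -0.775], [0.02, -0.794, -0.608, 0.923], [0.0, 0.0, 0.0, 1.0]]
wrist 60.052701634042215 -0.08700427901259196 [[-0.344, -0.903, -0.256, 0.301], [-0.939, 0.332, 0.093, 0.607], [0.001, 0.272, -0.962, 0.383], [0.0, 0.0, 0.0, 1.0]]
{'clock': 0.1, 'joint_pos': array([ 8.63504820e+01,  2.05884713e+01,  6.40663850e-01, -1.82230734e-02,
       -7.01365128e+01, -1.65068235e+01]), 'qvel': array([ 0.0183569 , -0.09328981,  0.16657221,  0.01634322, -0.04324369,
       -0.08380043]), 'tau': array([-1.78356826e-03, -5.84162092e+01,  2.93750435e+01,  7.01554075e+00,
        1.01378281e-02, -5.53693224e-05]), 'tool_pos': array([0.23247643, 0.63328643, 0.25071442]), 'orientation': array([ 1.79914287e+02, -7.53434256e-03, -2.01625403e+01]), 'force': array([-0.12555007,  0.02751976,  0.06256056]), 'moment': array([0.02030392, 0.02946917, 0.01663078]), 'gripper_force': 0.0, 'opening': 0.08744224020114848}
```

View pics/top.png

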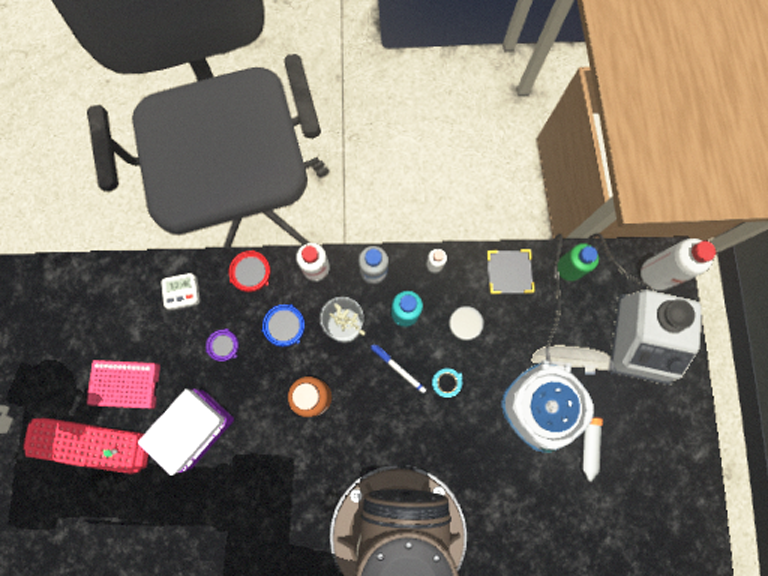

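View pics/scene.png

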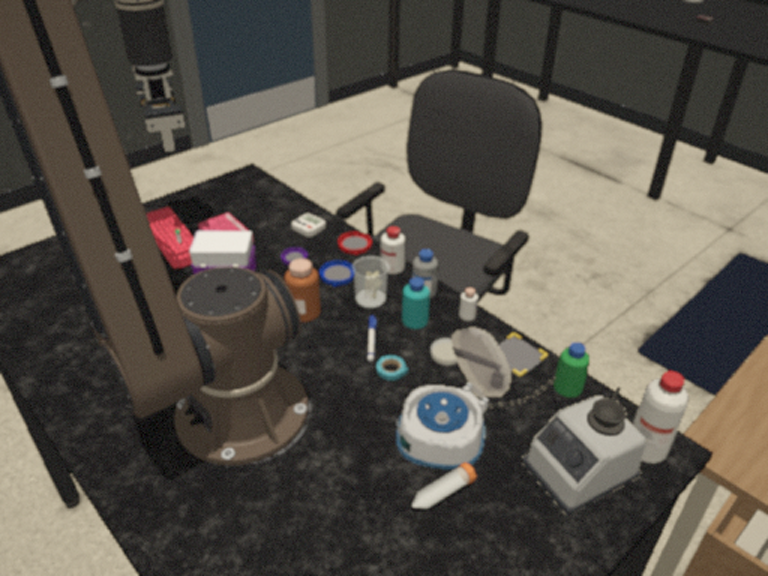

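Top view (768x576): red-capped bottles are at (312,262), which is small with a red band, and at (700,255), which is large and lying at the right. The small one next to the red holder fits. Blue-capped bottles are at (373,263) whitish, (407,308) turquoise and (580,260) green; the whitish one fits. The dropper is at (437,260), the timer at (180,291), and the holders are at red (249,270), blue (284,325) and purple (222,345). The pad is at (511,271). I'll measure these and confirm with a crop.

```bash
cat > m.py <<'E'
from h import *
s=snap('top'); C=cloud(s); hsv=cv2.cvtColor(s['frame'],cv2.COLOR_RGB2HSV)
save(s,'crop.png',4,(195,150,345,240))
def msk(lo,hi,c,r):
    m=cv2.inRange(hsv,lo,hi)
    if lo[0]==0 and hi[0]<20: m|=cv2.inRange(hsv,(170,lo[1],lo[2]),(180,255,255))
    w=np.zeros_like(m); cv2.circle(w,(int(c[0]/1.5),int(c[1]/1.5)),r,255,-1); return m&w
for n,c,zt in(('red',(312,255),.105),('blue',(373,255),.105),('drop',(437,257),.07),('beaker',(342,318),.088),('petri',(466,323),.016)):
    u,v=int(c[0]/1.5),int(c[1]/1.5); P=C[v-22:v+22,u-22:u+22].reshape(-1,3)
    zs=P[:,2]; q=P[(zs>zt-.012)&(zs<zt+.012)]; print(n,len(q),np.median(q,0).round(4),((q.max(0)+q.min(0))/2).round(4),np.ptp(q,0).round(3))
for n,lo,hi,c,r,z in(('red_h',(0,110,70),(8,255,255),(249,270),17,.012),('blue_h',(105,130,60),(125,255,255),(284,325),18,.012),('purple_h',(125,80,50),(155,255,255),(222,345),15,.012)):
    m=msk(lo,hi,c,r); ct=cv2.convexHull(np.argwhere(m)[:,::-1].astype(np.float32)).reshape(-1,2)
    P=plane(s,ct,z); print(n,len(ct),cv2.minEnclosingCircle(P[:,:2].astype(np.float32)),cv2.fitEllipse(P[:,:2].astype(np.float32)))
m=msk((20,100,100),(35,255,255),(511,271),30); P=plane(s,np.argwhere(m)[:,::-1],.009)
print('pad',cv2.minAreaRect(P[:,:2].astype(np.float32)))
m=msk((0,0,110),(180,90,255),(180,291),20); P=plane(s,np.argwhere(m)[:,::-1],.017)
print('timer',cv2.minAreaRect(P[:,:2].astype(np.float32)))
E
python3 m.py
```

```text
red 108 [0.4972 0.1451 0.1041] [0.4989 0.1442 0.1008] [0.03  0.029 0.015]
blue 104 [0.4879 0.0311 0.1042] [0.4885 0.0309 0.1016] [0.028 0.027 0.013]
drop 46 [ 0.4974 -0.088   0.0686] [ 0.4998 -0.0883  0.0664] [0.02  0.017 0.014]
beaker 151 [0.3942 0.0943 0.0865] [0.3836 0.0892 0.0831] [0.073 0.074 0.014]
petri 412 [ 0.3792 -0.1423  0.0155] [ 0.3836 -0.1493  0.0124] [0.12  0.114 0.017]
red_h 19 ((0.4916064143180847, 0.27169668674468994), 0.04473636671900749) ((0.49187976121902466, 0.27338293194770813), (0.08157593011856079, 0.08670956641435623), 130.8112030029297)
blue_h 16 ((0.38302183151245117, 0.20525631308555603), 0.043482642620801926) ((0.38404786586761475, 0.20604722201824188), (0.08170495927333832, 0.08398894965648651), 134.3004608154297)
purple_h 14 ((0.34802761673927307, 0.3206104040145874), 0.03458178788423538) ((0.3485933244228363, 0.3214759826660156), (0.06104442849755287, 0.06814737617969513), 148.4464111328125)
pad ((0.47961172461509705, -0.2366478592157364), (0.08879615366458893, 0.08786171674728394), 88.65674591064453)
timer ((0.45474427938461304, 0.4070899486541748), (0.06605876237154007, 0.07077153027057648), 9.97380542755127)
```

View pics/crop.png

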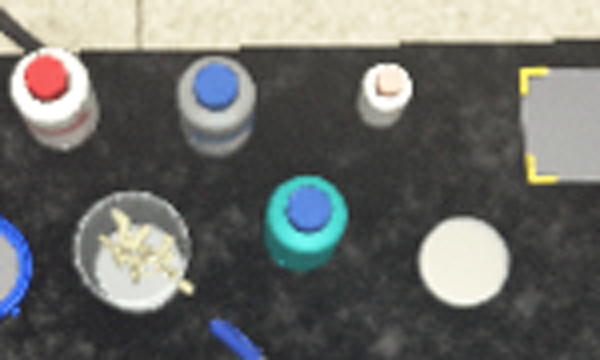

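View pics/wrist.png

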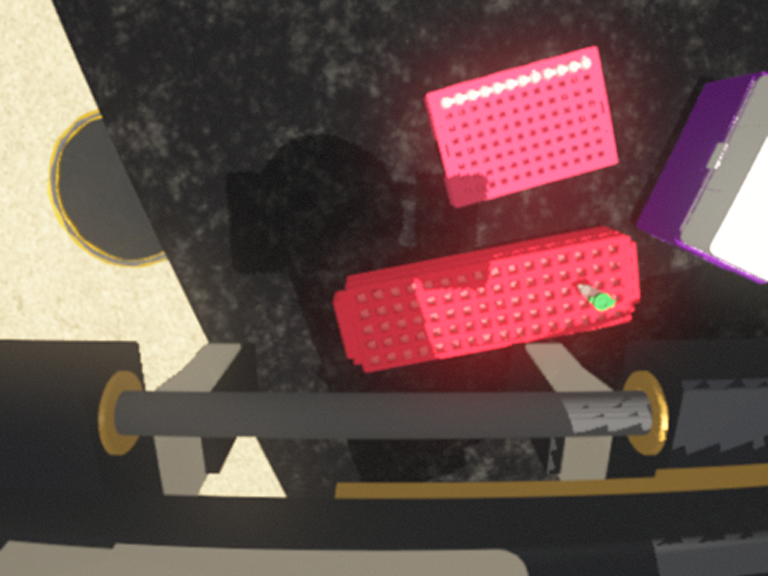

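The crop confirms the targets: red cap with red band at (45,90), and a whitish body with blue cap and band at (213,95). The turquoise one at (307,225) is the look-alike. The small pink-capped bottle is at (385,92). The wrist view shows only racks. I'm adding a helper that gives shifts in tool axes, and checking clearances.

```bash
cat > go.py <<'E'
import sys; from h import *
o=status.get_obs(); x,y,z,w=map(float,sys.argv[1:5])
R=Ro.from_euler('xyz',o['orientation'],degrees=True); d=R.inv().apply(np.array([x,y,z])-o['tool_pos'])
t=-(w-o['orientation'][2]+180)%360-180 if False else (o['orientation'][2]-w+180)%360-180
print('shift',d.round(4),'turn',round(t,1),'rows',max(np.linalg.norm(d)/.0625,abs(t)/10.7).round(1),'tcp',o['tool_pos'].round(4),o['orientation'].round(1),'clock',o['clock'])
E
python3 go.py .455 .407 .20 -80
python3 - <<'E'
from h import *
s=snap('top');C=cloud(s)
for n,u,v in(('brown',205,263),('box',123,288),('chairarm',207,65),('green',388,172),('lid',380,238),('rack',82,255),('rackL',60,297),('teal',271,203),('chair seat',140,100)):
    P=C[v-9:v+10,u-9:u+10].reshape(-1,3); print(n,np.nanmin(P,0).round(3),np.nanmax(P,0).round(3))
E
```

```text
shift [0.2869 0.1358 0.0512] turn 59.8 rows 5.6 tcp [0.2325 0.6334 0.251 ] [179.9  -0.  -20.2] clock 0.2
brown [0.228 0.125 0.001] [0.278 0.186 0.128]
box [0.17  0.334 0.09 ] [0.215 0.383 0.099]
chairarm [ 0.974  0.174 -0.875] [ 1.487  0.272 -0.216]
green [ 0.459 -0.418 -0.007] [ 0.535 -0.329  0.108]
lid [ 0.278 -0.371 -0.006] [ 0.335 -0.248  0.216]
rack [ 0.256  0.477 -0.001] [0.306 0.539 0.028]
rackL [0.143 0.509 0.029] [0.192 0.582 0.073]
teal [ 0.38  -0.058 -0.005] [ 0.447 -0.001  0.108]
chair seat [ 0.897  0.441 -0.361] [ 0.987  0.524 -0.343]
```

```bash
python3 -m pendant '[[0.05,0.022,0.01,10,0.086],[0.1,0.045,0.02,20,0.086],[0.145,0.068,0.03,30,0.086],[0.19,0.09,0.04,40,0.086],[0.24,0.113,0.045,50,0.086],[0.287,0.136,0.051,59.8,0.086],[0.287,0.136,0.051,59.8,0.086],[0.287,0.136,0.051,59.8,0.086]]'
cat > tm.py <<'E'
from h import *
s=snap('wrist'); save(s,'w1.png',1.5); h=cv2.cvtColor(s['frame'],cv2.COLOR_RGB2HSV)
C=cloud(s); m=((C[...,2]>.011)&(C[...,2]<.024)&(np.hypot(C[...,0]-.455,C[...,1]-.407)<.055)).astype(np.uint8)
m=cv2.morphologyEx(m,cv2.MORPH_OPEN,np.ones((5,5))); P=C[m>0]; print(len(P),cv2.minAreaRect(P[:,:2].astype(np.float32)),np.median(P,0))
E
python3 tm.py; python3 go.py .455 .407 .029 -80
```

```text
clock: 1.25
tool_pos: [0.4554, 0.4069, 0.2005]
orientation: [180.0, 0.0, -80.0]
force: [-0.0, -0.9, -0.2]
opening: 0.0863
gripper_force: 0.0
3969 ((0.4583037793636322, 0.40841248631477356), (0.062134865671396255, 0.06585804373025894), 9.806160926818848) [0.45855646 0.40619334 0.01645727]
shift [6.000e-04 1.000e-04 1.717e-01] turn 0.1 rows 2.7 tcp [0.455  0.4075 0.2007] [-180.     0.   -79.9] clock 1.3
```

View pics/w1.png

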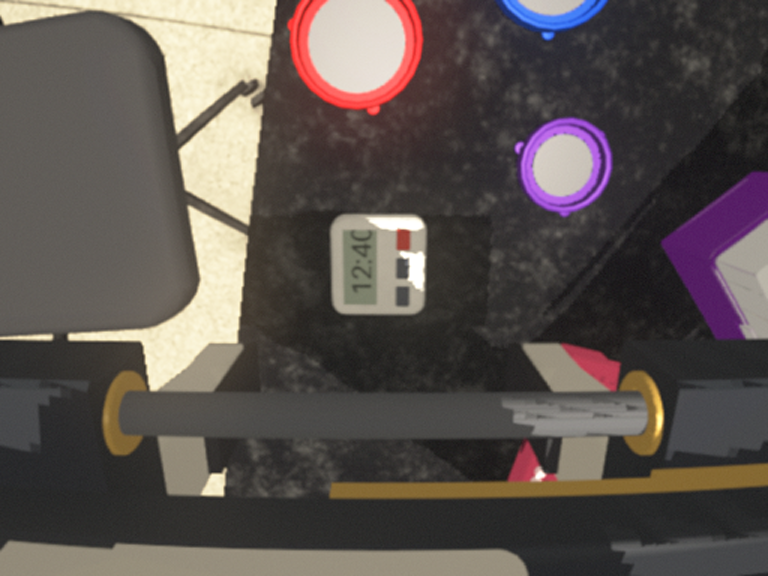

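The timer is at about (378,264) px, with angle 9.8° and a size of 62x66 mm as expected. The holders have small outer nubs. Now I'll descend and grip.

```bash
python3 go.py .4583 .4084 .029 -80.2; python3 -m pendant '[[0,-0.003,0.06,0,0.086],[0,-0.003,0.11,0,0.086],[0,-0.003,0.15,0,0.086],[0,-0.003,0.172,0,0.086],[0,-0.003,0.172,0,0.086],[0,-0.003,0.172,0,0.05],[0,-0.003,0.172,0,0.05],[0,-0.003,0.172,0,0.05]]'
python3 -m pendant '[[0,0,0,0,0.05],[0,0,0,0,0.05],[0,0,0,0,0.05]]'
```

```text
shift [-0.0002 -0.0034  0.1717] turn 0.3 rows 2.7 tcp [0.455  0.4075 0.2007] [-180.     0.   -79.9] clock 1.3
clock: 2.3
tool_pos: [0.4581, 0.4079, 0.029]
orientation: [-180.0, 0.0, -79.9]
force: [-1.5, -0.8, 2.7]
opening: 0.0619
gripper_force: 29.3
clock: 2.68
tool_pos: [0.4582, 0.4079, 0.029]
orientation: [-180.0, 0.0, -80.0]
force: [-2.9, 0.1, 4.9]
opening: 0.0615
gripper_force: 30.0
```

```bash
python3 -m pendant '[[0,0,-0.02,0,0.05],[0,0,-0.06,0,0.05],[0,0,-0.12,0,0.05],[0,0,-0.18,0,0.05],[0.05,0.01,-0.21,-3,0.05],[0.09,0.02,-0.22,-6,0.05],[0.09,0.02,-0.22,-6,0.05],[0.09,0.02,-0.22,-6,0.05]]'
cat > hold.py <<'E'
from h import *
s=snap('wrist'); save(s,'w2.png',1.5); hsv=cv2.cvtColor(s['frame'],cv2.COLOR_RGB2HSV)
for n,lo,hi,c,D in(('red_h',(0,120,70),(8,255,255),(.492,.273),.08),('blue_h',(105,130,60),(122,255,255),(.384,.206),.08),('purple_h',(125,80,50),(155,255,255),(.349,.321),.06)):
    m=cv2.inRange(hsv,lo,hi)
    if n=='red_h': m|=cv2.inRange(hsv,(172,120,70),(180,255,255))
    P=plane(s,np.argwhere(m)[:,::-1],.012)[:,:2]
    P=P[np.hypot(*(P-c).T)<D/2+.012]
    q=np.array(c)
    for _ in range(20):   # Kasa fit to the outermost band, nubs excluded
        a=np.arctan2(*(P-q).T); r=np.hypot(*(P-q).T); b=((a+np.pi)/(2*np.pi)*36).astype(int)%36
        E=np.array([P[b==i][np.argsort(r[b==i])[-3:]].mean(0) for i in range(36) if (b==i).sum()>3])
        re=np.hypot(*(E-q).T); E=E[re<np.median(re)+.0025]
        A=np.c_[2*E,np.ones(len(E))]; x=np.linalg.lstsq(A,(E**2).sum(1),rcond=None)[0]; q=x[:2]
    print(n,len(E),q.round(4),'D',2*np.sqrt(x[2]+q@q).round(4))
E
python3 hold.py
```

```text
clock: 3.68
tool_pos: [0.4542, 0.3153, 0.2484]
orientation: [180.0, 0.0, -74.0]
force: [-0.1, -1.0, -1.5]
opening: 0.0616
gripper_force: 30.0
red_h 35 [0.4949 0.2731] D 0.081
blue_h 33 [0.3871 0.2063] D 0.0804
purple_h 28 [0.349 0.321] D 0.058
```

View pics/w2.png

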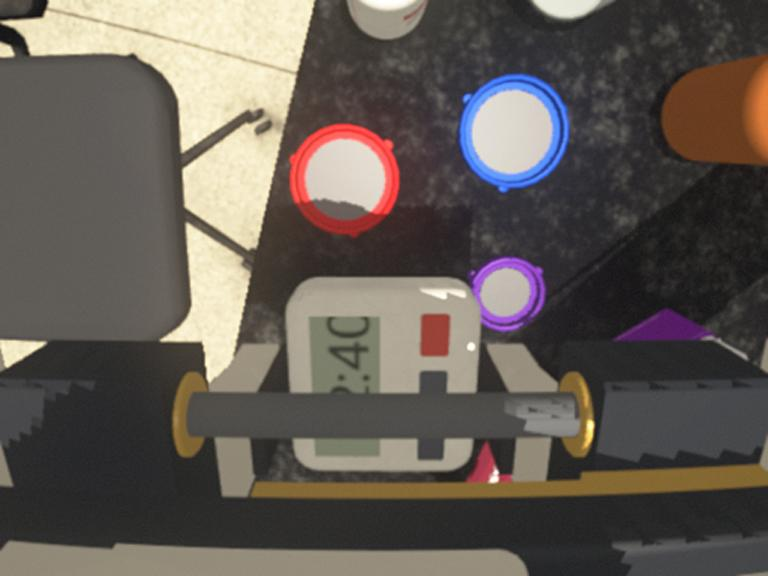

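The wrist view shows the holders at red (345,179), blue (514,130) and purple (508,293), with the timer held square. The top view reads about 3 mm low in x. Next stop is the pad.

```bash
python3 go.py .483 -.12 .25 -91.3
```

```text
shift [ 0.4267  0.0925 -0.0018] turn 17.3 rows 7.0 tcp [0.4541 0.3157 0.248 ] [180.  -0. -74.] clock 3.725
```

```bash
python3 -m pendant '[[0.055,0.01,0,2,0.05],[0.11,0.02,0,4,0.05],[0.17,0.03,0,6,0.05],[0.23,0.045,0,9,0.05],[0.29,0.06,0,12,0.05],[0.34,0.075,0,15,0.05],[0.39,0.085,0,17,0.05],[0.427,0.092,0,17.3,0.05]]'
python3 -m pendant '[[0,0,0,0,0.05],[0,0,0,0,0.05]]'
cat > pad.py <<'E'
from h import *
s=snap('wrist'); save(s,'w3.png',1.5); hsv=cv2.cvtColor(s['frame'],cv2.COLOR_RGB2HSV)
P=plane(s,np.argwhere(cv2.inRange(hsv,(20,110,100),(35,255,255)))[:,::-1],.009)[:,:2]
P=P[np.hypot(*(P-(.481,-.2366)).T)<.07]; print('pad',len(P),cv2.minAreaRect(P.astype(np.float32)))
C=cloud(s); z=s['obs']['tool_pos']; d=C-z
m=(np.abs(d[...,2]+.012)<.012)&(np.hypot(d[...,0],d[...,1])<.06); Q=C[m]; print('timer top',len(Q),np.median(Q,0),cv2.minAreaRect(Q[:,:2].astype(np.float32)),z)
E
python3 pad.py; python3 hold.py
```

```text
clock: 4.72
tool_pos: [0.4841, -0.1217, 0.2478]
orientation: [179.9, -0.0, -91.3]
force: [0.1, -0.0, -1.2]
opening: 0.0619
gripper_force: 30.0
clock: 4.97
tool_pos: [0.4839, -0.1199, 0.2478]
orientation: [179.9, -0.0, -91.3]
force: [0.0, 0.2, -1.4]
opening: 0.062
gripper_force: 30.0
pad 729 ((0.4821089208126068, -0.23725908994674683), (0.08752547949552536, 0.08743469417095184), 0.10960105806589127)
timer top 13349 [ 0.48324303 -0.13123082  0.23525941] ((0.48357683420181274, -0.11984698474407196), (0.06604558974504471, 0.0938529446721077), 88.2314453125) [ 0.48392266 -0.11992565  0.24778904]Traceback (most recent call last):
  File "hold.py", line 12, in <module>
    re=np.hypot(*(E-q).T); E=E[re<np.median(re)+.0025]
                  ~^~
ValueError: operands could not be broadcast together with shapes (0,) (2,)
```

View pics/w3.png

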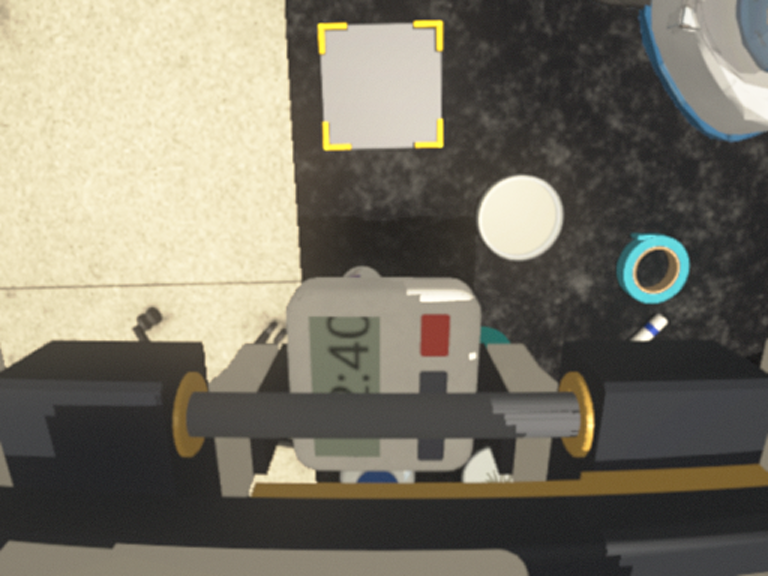

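The pad shows squarely at (382,85) px, centre (0.482,-0.237). I'll place the timer there.

```bash
python3 go.py .4821 -.2373 .033 -90.5; python3 -m pendant '[[0.05,0.001,0.02,-0.5,0.05],[0.1,0.003,0.04,-0.8,0.05],[0.118,0.003,0.08,-0.8,0.05],[0.118,0.003,0.12,-0.8,0.05],[0.118,0.003,0.15,-0.8,0.05],[0.118,0.003,0.17,-0.8,0.05],[0.118,0.003,0.17,-0.8,0.05],[0.118,0.003,0.17,-0.8,0.05]]'; python3 go.py .4821 -.2373 .0325 -90.5
```

```text
shift [ 0.1179 -0.0008  0.2152] turn -0.7 rows 3.9 tcp [ 0.4839 -0.1194  0.2482] [180.    0.  -91.2] clock 5.075
clock: 6.08
tool_pos: [0.479, -0.2378, 0.0794]
orientation: [-179.9, -0.0, -90.4]
force: [0.2, 0.1, -0.9]
opening: 0.0617
gripper_force: 30.0
shift [-0.0005 -0.003   0.0469] turn 0.1 rows 0.8 tcp [ 0.479  -0.2378  0.0794] [-179.9   -0.   -90.4] clock 6.075
```

```bash
python3 -m pendant '[[0,-0.003,0.01,0,0.05],[0,-0.003,0.02,0,0.05],[0,-0.003,0.03,0,0.05],[0,-0.003,0.037,0,0.05],[0,-0.003,0.042,0,0.05],[0,-0.003,0.045,0,0.05],[0,-0.003,0.0468,0,0.05],[0,-0.003,0.0468,0,0.05]]'; python3 -m pendant '[[0,0,0,0,0.065],[0,0,0,0,0.075],[0,0,0,0,0.08],[0,0,-0.01,0,0.08],[0,0,-0.06,0,0.08],[0,0,-0.12,0,0.08],[0,0,-0.18,0,0.08],[0,0,-0.21,0,0.08]]'; python3 go.py .500 -.0885 .15 -60
```

```text
clock: 7.08
tool_pos: [0.4813, -0.2383, 0.032]
orientation: [-180.0, -0.0, -90.5]
force: [0.4, 0.2, -1.0]
opening: 0.0623
gripper_force: 30.0
clock: 8.07
tool_pos: [0.482, -0.2386, 0.2465]
orientation: [-179.7, -0.1, -90.4]
force: [0.5, 0.5, -0.6]
opening: 0.08
gripper_force: 0.0
shift [-0.1503 -0.0163  0.0964] turn -30.4 rows 2.9 tcp [ 0.482  -0.2386  0.2465] [-1.797e+02 -1.000e-01 -9.040e+01] clock 8.075
```

```bash
python3 -m pendant '[[-0.06,-0.002,0,0,0.06],[-0.12,-0.005,0,0,0.06],[-0.17,-0.01,0,0,0.06],[-0.2,-0.01,0,0,0.06],[-0.218,-0.01,0,0,0.06],[-0.218,-0.01,0,0,0.06],[-0.218,-0.01,0,0,0.06]]'
cat > cap.py <<'E'
import sys; from h import *
# cap.py name x y ztop capD : flat cap top by depth, then by colour-free circle through its points
x,y,zt,D=map(float,sys.argv[2:6]); s=snap('wrist'); save(s,sys.argv[1]+'.png',1.5); C=cloud(s)
m=(np.abs(C[...,2]-zt)<.006)&(np.hypot(C[...,0]-x,C[...,1]-y)<.035); P=C[m]
print(len(P),np.median(P,0).round(4),cv2.minEnclosingCircle(P[:,:2].astype(np.float32)),'tcp',s['obs']['tool_pos'])
E
python3 cap.py w4 .5 -.0885 .07 .02
python3 - <<'E'
from h import *
s=snap('wrist');C=cloud(s)
m=((C[...,2]>.016)&(C[...,2]<.027)&(np.hypot(C[...,0]-.482,C[...,1]+.237)<.055)).astype(np.uint8)
P=C[cv2.morphologyEx(m,cv2.MORPH_OPEN,np.ones((5,5)))>0];print(len(P),cv2.minAreaRect(P[:,:2].astype(np.float32)),np.median(P[:,2]))
E
```

```text
clock: 8.95
tool_pos: [0.4928, -0.0209, 0.2419]
orientation: [180.0, -0.0, -90.5]
force: [0.3, 0.2, 0.4]
opening: 0.0602
gripper_force: 0.0
366 [ 0.5001 -0.0895  0.0691] ((0.5004338622093201, -0.08923006057739258), 0.009755109436810017) tcp [ 0.49278024 -0.02094307  0.24188597]
0 ((0.0, 0.0), (0.0, 0.0), 0.0) nan
  return _methods._mean(a, axis=axis, dtype=dtype,
  ret = ret.dtype.type(ret / rcount)
```

View pics/w4.png

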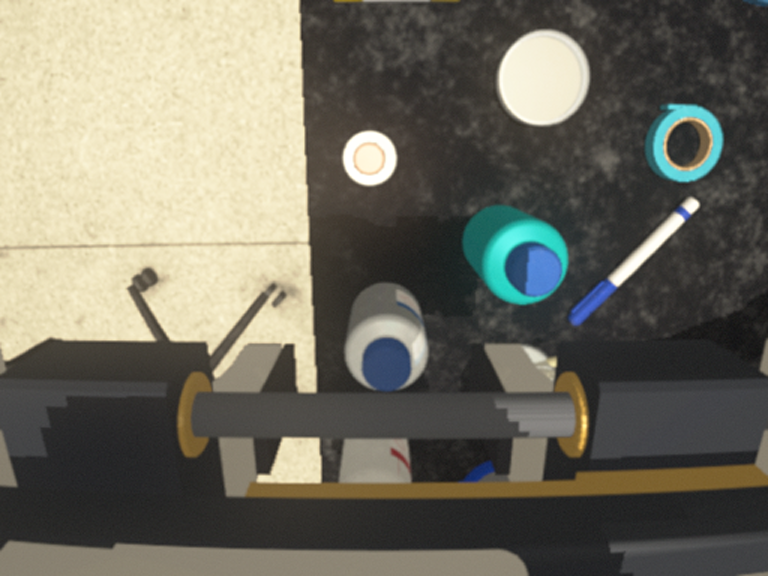

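The white dropper with its pink cap is at (369,157) px, centre (0.5004,-0.0893). The turquoise look-alike is at (515,255).

```bash
python3 go.py .5004 -.0893 .081 -90.5; python3 -m pendant '[[0.04,-0.004,0.02,0,0.05],[0.068,-0.007,0.06,0,0.05],[0.068,-0.007,0.1,0,0.05],[0.068,-0.007,0.135,0,0.05],[0.068,-0.007,0.161,0,0.05],[0.068,-0.007,0.161,0,0.05],[0.068,-0.007,0.161,0,0.05]]'; python3 go.py .5004 -.0893 .081 -90.5
```

```text
shift [ 0.068  -0.0083  0.1608] turn -0.0 rows 2.8 tcp [ 0.4928 -0.0212  0.2418] [180.   -0.  -90.5] clock 9.05
clock: 9.93
tool_pos: [0.4999, -0.0888, 0.0816]
orientation: [-179.9, -0.0, -90.5]
force: [0.7, 0.0, 0.0]
opening: 0.05
gripper_force: 0.0
shift [ 0.0005 -0.0005  0.0006] turn 0.0 rows 0.0 tcp [ 0.4999 -0.0888  0.0816] [-179.9   -0.   -90.5] clock 9.925
```

```bash
python3 -m pendant '[[0,-0.0005,0.0005,0,0.03],[0,-0.0005,0.0005,0,0.022],[0,-0.0005,0.0005,0,0.01],[0,-0.0005,0.0005,0,0.01],[0,-0.0005,0.0005,0,0.01],[0,-0.0005,0.0005,0,0.01]]'; python3 -m pendant '[[0,0,-0.01,0,0.01],[0,0,-0.04,0,0.01],[0,0,-0.09,0,0.01],[0,0,-0.15,0,0.01],[0,0,-0.15,0,0.01]]'; python3 go.py .42 .32 .24 -90.5
```

```text
clock: 10.68
tool_pos: [0.5001, -0.0883, 0.0805]
orientation: [-180.0, -0.0, -90.4]
force: [-0.3, 0.0, 2.4]
opening: 0.019
gripper_force: 30.0
clock: 11.3
tool_pos: [0.5022, -0.0883, 0.2358]
orientation: [-179.5, 0.0, -90.4]
force: [0.6, 0.3, -0.4]
opening: 0.0191
gripper_force: 30.0
shift [-0.4077  0.0852 -0.0046] turn 0.1 rows 6.7 tcp [ 0.5022 -0.0883  0.2358] [-179.5    0.   -90.4] clock 11.3
```

```bash
python3 -m pendant '[[-0.06,0.01,0,0,0.01],[-0.12,0.02,0,0,0.01],[-0.18,0.04,0,0,0.01],[-0.24,0.055,0,0,0.01],[-0.3,0.07,0,0,0.01],[-0.36,0.09,0,0,0.01],[-0.42,0.11,0,0,0.01],[-0.47,0.13,0,0,0.01]]'; python3 -m pendant '[[0,0,0,0,0.01],[0,0,0,0,0.01],[0,0,0,0,0.01]]';python3 hold.py; python3 go.py .3515 .321 .12 -90.5
```

```text
clock: 12.3
tool_pos: [0.3723, 0.3844, 0.2301]
orientation: [180.0, -0.0, -90.4]
force: [0.7, -0.9, -1.5]
opening: 0.0189
gripper_force: 30.0
clock: 12.68
tool_pos: [0.3738, 0.3815, 0.2302]
orientation: [180.0, -0.0, -90.5]
force: [0.0, 0.2, -0.1]
opening: 0.019
gripper_force: 30.0
red_h 34 [0.4938 0.2737] D 0.082
blue_h 16 [0.3864 0.208 ] D 0.0786
purple_h 32 [0.3508 0.3228] D 0.0606
shift [0.0607 0.0219 0.1104] turn -0.0 rows 2.0 tcp [0.374  0.3815 0.2304] [180.   -0.  -90.5] clock 12.725
```

View pics/w2.png

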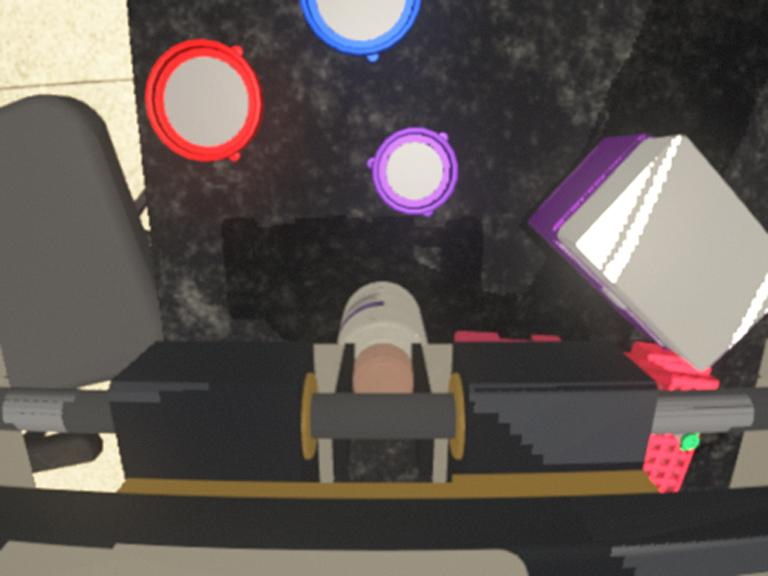

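The purple holder is at (414,170) px, centre (0.351,0.323). I'll lower the dropper there.

```bash
python3 go.py .3508 .3235 .12 -90.5; python3 -m pendant '[[0.03,0.01,0.02,0,0.01],[0.058,0.023,0.06,0,0.01],[0.058,0.023,0.1,0,0.01],[0.058,0.023,0.11,0,0.01],[0.058,0.023,0.11,0,0.01],[0.058,0.023,0.11,0,0.01]]'; python3 go.py .3508 .3235 .085 -90.5
```

```text
shift [0.0582 0.0226 0.1104] turn -0.0 rows 2.0 tcp [0.374  0.3815 0.2304] [180.   -0.  -90.5] clock 12.725
clock: 13.48
tool_pos: [0.3509, 0.3258, 0.1216]
orientation: [-179.9, 0.1, -90.5]
force: [0.1, 0.2, -0.4]
opening: 0.0192
gripper_force: 30.0
shift [0.0024 0.0001 0.0366] turn 0.0 rows 0.6 tcp [0.3509 0.3258 0.1216] [-1.799e+02  1.000e-01 -9.050e+01] clock 13.475
```

```bash
python3 -m pendant '[[0.002,0,0.01,0,0.01],[0.002,0,0.018,0,0.01],[0.002,0,0.026,0,0.01],[0.002,0,0.032,0,0.01],[0.002,0,0.035,0,0.01],[0.002,0,0.0365,0,0.01],[0.002,0,0.0365,0,0.01],[0.002,0,0.0365,0,0.01]]'; python3 -m pendant '[[0,0,0,0,0.022],[0,0,0,0,0.03],[0,0,0,0,0.045],[0,0,-0.01,0,0.045],[0,0,-0.05,0,0.05],[0,0,-0.1,0,0.05],[0,0,-0.16,0,0.05],[0,0,-0.16,0,0.05]]'; python3 go.py .49 .22 .25 -90.5
```

```text
clock: 14.48
tool_pos: [0.3503, 0.323, 0.0844]
orientation: [-180.0, 0.0, -90.4]
force: [-1.0, -1.3, 6.1]
opening: 0.0194
gripper_force: 30.0
clock: 15.48
tool_pos: [0.3515, 0.3249, 0.2495]
orientation: [-179.7, 0.5, -90.4]
force: [-1.2, 0.9, -0.5]
opening: 0.0501
gripper_force: 0.0
shift [ 0.1038 -0.1393 -0.0007] turn 0.1 rows 2.8 tcp [0.3515 0.3249 0.2495] [-179.7    0.5  -90.4] clock 15.475
```

```bash
python3 -m pendant '[[0.03,-0.05,0,0,0.06],[0.07,-0.1,0,0,0.06],[0.104,-0.139,0,0,0.06],[0.104,-0.139,0,0,0.06],[0.104,-0.139,0,0,0.06]]'; python3 cap.py w5 .5 .1445 .105 .03; python3 go.py .5 .1445 .107 -90.5
```

```text
clock: 16.1
tool_pos: [0.4881, 0.2173, 0.2435]
orientation: [180.0, -0.0, -90.5]
force: [0.3, 1.0, -0.5]
opening: 0.0599
gripper_force: 0.0
1084 [0.4998 0.1444 0.1042] ((0.49994152784347534, 0.14433686435222626), 0.014842643402516842) tcp [0.48805638 0.21727429 0.24349722]
shift [ 0.0732 -0.0129  0.1367] turn 0.0 rows 2.5 tcp [0.4878 0.2178 0.2436] [180.   -0.  -90.5] clock 16.15
```

```bash
python3 -m pendant '[[0.04,-0.006,0.01,0,0.06],[0.073,-0.012,0.04,0,0.06],[0.073,-0.012,0.08,0,0.06],[0.073,-0.012,0.115,0,0.06],[0.073,-0.012,0.1365,0,0.06],[0.073,-0.012,0.1365,0,0.06],[0.073,-0.012,0.1365,0,0.06]]'; python3 go.py .5 .1445 .107 -90.5; python3 -m pendant '[[0,0,0,0,0.04],[0,0,0,0,0.032],[0,0,0,0,0.02],[0,0,0,0,0.02],[0,0,0,0,0.02],[0,0,0,0,0.02]]'; python3 -m pendant '[[0,0,-0.01,0,0.02],[0,0,-0.03,0,0.02],[0,0,-0.08,0,0.02],[0,0,-0.12,0,0.02],[0,0,-0.12,0,0.02]]'; python3 go.py .4944 .2733 .16 -90.5
```

```text
clock: 17.02
tool_pos: [0.4999, 0.1456, 0.1083]
orientation: [-179.9, 0.0, -90.4]
force: [-0.5, -0.1, 0.4]
opening: 0.06
gripper_force: 0.0
shift [ 0.0011 -0.0001  0.0013] turn 0.1 rows 0.0 tcp [0.4999 0.1456 0.1083] [-179.9    0.   -90.4] clock 17.025
clock: 17.77
tool_pos: [0.4999, 0.1447, 0.1075]
orientation: [-180.0, 0.0, -90.5]
force: [-0.2, 0.0, 2.6]
opening: 0.0291
gripper_force: 30.0
clock: 18.4
tool_pos: [0.5011, 0.1454, 0.2311]
orientation: [-179.7, 0.2, -90.4]
force: [-0.3, 0.8, -1.7]
opening: 0.0291
gripper_force: 30.0
shift [-0.1276  0.0081  0.0715] turn 0.1 rows 2.3 tcp [0.5011 0.1454 0.2311] [-179.7    0.2  -90.4] clock 18.4
```

```bash
python3 -m pendant '[[-0.05,0.003,0,0,0.02],[-0.09,0.006,0.01,0,0.02],[-0.128,0.008,0.03,0,0.02],[-0.128,0.008,0.06,0,0.02],[-0.128,0.008,0.08,0,0.02],[-0.128,0.008,0.08,0,0.02],[-0.128,0.008,0.08,0,0.02]]'; python3 go.py .4944 .2733 .112 -90.5
```

```text
clock: 19.27
tool_pos: [0.493, 0.2727, 0.1478]
orientation: [-180.0, 0.0, -90.5]
force: [1.2, -0.6, -1.1]
opening: 0.0294
gripper_force: 30.0
shift [-0.0006 -0.0014  0.0358] turn 0.0 rows 0.6 tcp [0.493  0.2727 0.1478] [-180.     0.   -90.5] clock 19.275
```

```bash
python3 -m pendant '[[0,-0.001,0.01,0,0.02],[0,-0.001,0.018,0,0.02],[0,-0.001,0.026,0,0.02],[0,-0.001,0.032,0,0.02],[0,-0.001,0.035,0,0.02],[0,-0.001,0.036,0,0.02],[0,-0.001,0.036,0,0.02],[0,-0.001,0.036,0,0.02]]'; python3 -m pendant '[[0,0,0,0,0.032],[0,0,0,0,0.042],[0,0,0,0,0.055],[0,0,-0.01,0,0.06],[0,0,-0.05,0,0.06],[0,0,-0.1,0,0.06],[0,0,-0.14,0,0.06],[0,0,-0.14,0,0.06]]'; python3 go.py .485 .105 .25 -90.5
```

```text
clock: 20.27
tool_pos: [0.4938, 0.2727, 0.1115]
orientation: [-180.0, 0.0, -90.5]
force: [-0.4, -0.6, 1.2]
opening: 0.0292
gripper_force: 30.0
clock: 21.28
tool_pos: [0.4951, 0.2738, 0.2559]
orientation: [-179.7, 0.3, -90.4]
force: [-0.4, 0.1, -0.9]
opening: 0.0599
gripper_force: 0.0
shift [0.1689 0.0089 0.005 ] turn 0.1 rows 2.7 tcp [0.4951 0.2738 0.2559] [-179.7    0.3  -90.4] clock 21.275
```

Now the blue bottle.

```bash
python3 -m pendant '[[0.06,0.003,0,0,0.06],[0.12,0.006,0,0,0.06],[0.169,0.009,0.005,0,0.06],[0.169,0.009,0.005,0,0.06],[0.169,0.009,0.005,0,0.06]]'; python3 cap.py w6 .4905 .031 .105 .03; python3 go.py .4905 .031 .107 -90.5
```

```text
clock: 21.9
tool_pos: [0.4834, 0.1037, 0.2463]
orientation: [-180.0, 0.0, -90.5]
force: [0.0, 0.6, -0.1]
opening: 0.0599
gripper_force: 0.0
1061 [0.4906 0.031  0.1042] ((0.4909718632698059, 0.03108418732881546), 0.01496984250843525) tcp [0.48340268 0.10368045 0.24627884]
shift [ 0.0732 -0.0075  0.1393] turn 0.0 rows 2.5 tcp [0.4835 0.1042 0.2463] [-180.     0.   -90.5] clock 21.95
```

View pics/w6.png

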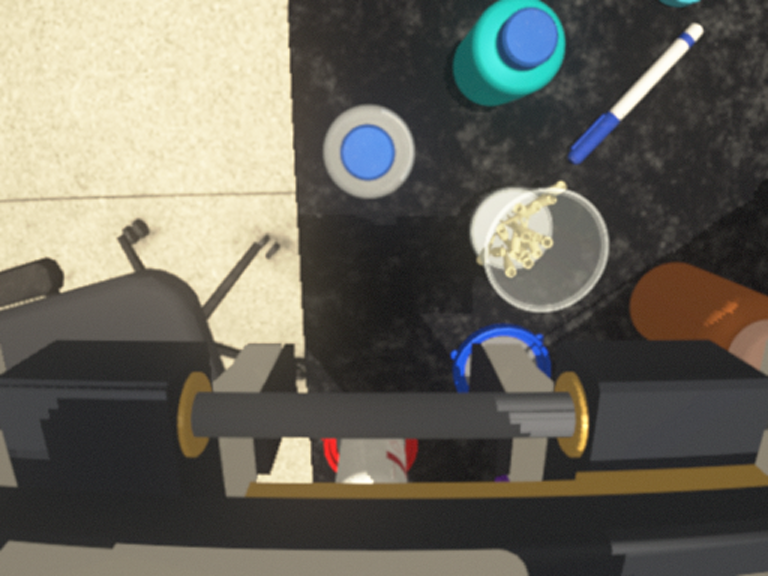

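The whitish bottle with the blue cap is at (368,151) px, centre (0.4907,0.031), clear of the turquoise one at (515,50).

```bash
python3 -m pendant '[[0.04,-0.004,0.01,0,0.06],[0.0732,-0.0072,0.04,0,0.06],[0.0732,-0.0072,0.08,0,0.06],[0.0732,-0.0072,0.115,0,0.06],[0.0732,-0.0072,0.139,0,0.06],[0.0732,-0.0072,0.139,0,0.06],[0.0732,-0.0072,0.139,0,0.06]]'; python3 go.py .4908 .031 .107 -90.5; python3 -m pendant '[[0,0,0,0,0.04],[0,0,0,0,0.032],[0,0,0,0,0.02],[0,0,0,0,0.02],[0,0,0,0,0.02],[0,0,0,0,0.02]]'; python3 -m pendant '[[0,0,-0.01,0,0.02],[0,0,-0.03,0,0.02],[0,0,-0.08,0,0.02],[0,0,-0.14,0,0.02],[0,0,-0.14,0,0.02]]'; python3 go.py .40 .285 .25 -90.5
```

```text
clock: 22.82
tool_pos: [0.4908, 0.0313, 0.108]
orientation: [-180.0, 0.0, -90.4]
force: [0.0, 0.5, -0.3]
opening: 0.0602
gripper_force: 0.0
shift [ 0.0003 -0.      0.001 ] turn 0.1 rows 0.0 tcp [0.4908 0.0313 0.108 ] [-180.     0.   -90.4] clock 22.825
clock: 23.58
tool_pos: [0.4902, 0.0306, 0.1075]
orientation: [-180.0, 0.0, -90.4]
force: [-0.2, -0.2, 2.5]
opening: 0.029
gripper_force: 30.0
clock: 24.2
tool_pos: [0.4923, 0.0311, 0.2526]
orientation: [-179.5, 0.2, -90.4]
force: [0.0, 0.7, -1.8]
opening: 0.029
gripper_force: 30.0
shift [-0.2532  0.0942  0.0025] turn 0.1 rows 4.3 tcp [0.4923 0.0311 0.2526] [-179.5    0.2  -90.4] clock 24.2
```

```bash
python3 -m pendant '[[-0.055,0.015,0,0,0.02],[-0.11,0.035,0,0,0.02],[-0.165,0.06,0,0,0.02],[-0.22,0.08,0,0,0.02],[-0.253,0.094,0,0,0.02],[-0.253,0.094,0,0,0.02],[-0.253,0.094,0,0,0.02]]'; sed -i "s/'purple_h',(125/'purple_h',(125/; s/,('purple_h'.*\.06)):/,):/; s/('red_h',(0.*\.08),('blue_h'/('blue_h'/" hold.py; python3 hold.py; python3 go.py .387 .207 .15 -90.5
```

```text
clock: 25.08
tool_pos: [0.3976, 0.2837, 0.2467]
orientation: [179.9, -0.1, -90.4]
force: [-0.0, -0.2, -1.9]
opening: 0.0292
gripper_force: 30.0
blue_h 33 [0.3864 0.2059] D 0.0802
shift [0.0765 0.0102 0.097 ] turn 0.0 rows 2.0 tcp [0.3979 0.2835 0.2469] [180.   -0.  -90.5] clock 25.125
```

```bash
python3 -m pendant '[[0.04,0.005,0,0,0.02],[0.0765,0.0105,0.02,0,0.02],[0.0765,0.0105,0.06,0,0.02],[0.0765,0.0105,0.09,0,0.02],[0.0765,0.0105,0.097,0,0.02],[0.0765,0.0105,0.097,0,0.02],[0.0765,0.0105,0.097,0,0.02]]'; python3 go.py .3867 .2065 .1115 -90.5
```

```text
clock: 26.0
tool_pos: [0.3876, 0.2083, 0.1514]
orientation: [-179.9, 0.1, -90.5]
force: [0.1, 0.4, -1.1]
opening: 0.0293
gripper_force: 30.0
shift [0.0019 0.0009 0.0399] turn 0.0 rows 0.6 tcp [0.3876 0.2083 0.1514] [-1.799e+02  1.000e-01 -9.050e+01] clock 26.0
```

```bash
python3 -m pendant '[[0.002,0.001,0.01,0,0.02],[0.002,0.001,0.02,0,0.02],[0.002,0.001,0.028,0,0.02],[0.002,0.001,0.034,0,0.02],[0.002,0.001,0.038,0,0.02],[0.002,0.001,0.04,0,0.02],[0.002,0.001,0.04,0,0.02],[0.002,0.001,0.04,0,0.02]]'; python3 -m pendant '[[0,0,0,0,0.032],[0,0,0,0,0.042],[0,0,0,0,0.055],[0,0,-0.01,0,0.06],[0,0,-0.05,0,0.06],[0,0,-0.1,0,0.06],[0,0,-0.15,0,0.06],[0,0,-0.15,0,0.06]]'; python3 go.py .46 .48 .25 -90.5
```

```text
clock: 27.0
tool_pos: [0.3865, 0.206, 0.1113]
orientation: [-179.9, 0.0, -90.4]
force: [-0.8, -2.6, 11.4]
opening: 0.0293
gripper_force: 30.0
clock: 28.0
tool_pos: [0.3874, 0.2072, 0.265]
orientation: [-179.7, 0.3, -90.4]
force: [-0.0, 0.1, -0.8]
opening: 0.0597
gripper_force: 0.0
shift [-0.2732 -0.0705  0.017 ] turn 0.1 rows 4.5 tcp [0.3874 0.2072 0.265 ] [-179.7    0.3  -90.4] clock 28.0
```

Moving clear and checking the result from above.

```bash
python3 -m pendant '[[-0.055,-0.02,-0.01,0,0.06],[-0.11,-0.035,-0.02,0,0.06],[-0.17,-0.05,-0.02,0,0.06],[-0.23,-0.06,-0.02,0,0.06],[-0.29,-0.07,-0.02,0,0.06],[-0.34,-0.07,-0.02,0,0.06],[-0.34,-0.07,-0.02,0,0.06]]'
python3 - <<'E'
from h import *
s=snap('top'); save(s,'end.png',2.2,(100,140,380,270)); C=cloud(s)
for n,c,zt in(('red',(.4944,.2733),.109),('blue',(.3864,.206),.109),('drop',(.3508,.3228),.074),('timer',(.482,-.2373),.02)):
    r=.022 if n!='timer' else .06
    m=(np.abs(C[...,2]-zt)<.006)&(np.hypot(C[...,0]+.002-c[0],C[...,1]-c[1])<r); q=C[m]
    print(n,len(q),np.median(q,0).round(4),cv2.minAreaRect(q[:,:2].astype(np.float32)))
E
```

```text
clock: 28.88
tool_pos: [0.4577, 0.5479, 0.2773]
orientation: [179.9, -0.2, -90.3]
force: [-0.6, -1.3, -0.3]
opening: 0.0602
gripper_force: 0.0
red 105 [0.4927 0.2726 0.109 ] ((0.49304336309432983, 0.2732061743736267), (0.02939177304506302, 0.028083911165595055), 44.414588928222656)
blue 107 [0.3843 0.2065 0.1083] ((0.3847007155418396, 0.2059260755777359), (0.02650272287428379, 0.028861844912171364), 3.4066176414489746)
drop 47 [0.3492 0.3206 0.0739] ((0.34814488887786865, 0.3203878104686737), (0.018912423402071, 0.018868157640099525), 63.032535552978516)
timer 462 [ 0.4784 -0.2341  0.0196] ((0.47927388548851013, -0.23520410060882568), (0.06699744611978531, 0.06068543717265129), 89.04830932617188)
```

View pics/end.png

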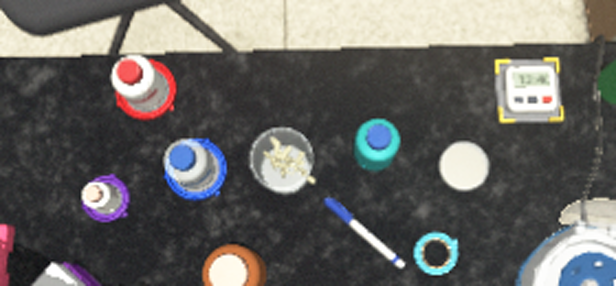

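The end view shows red (140,85), blue (190,165) and the dropper (100,197) upright in their holders. The timer is face up inside its brackets (530,90). Measured centres are within about 3 mm, and the beaker (282,160) and petri dish (464,165) are still in place. I'm handing in.

```bash
python3 -c "
from plant import job
print(job.close_job())"
```

```text
the job is handed in; nothing more can be done
None
```

I handed the job in at about 29 s on the robot's clock: all three bottles stand upright in their holders and the timer lies face up on its pad, each within about 3 mm of centre by the final top view, with the beaker and petri dish showing no shift; the hand-in gave no verdict.

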